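Hold the amber resin test block in the light-check beam

ROBOT

A 6-joint arm with a two-finger parallel gripper is mounted at the origin on the work surface. World frame = base frame: x ahead of the robot, y to its left, z up, the work surface at z = 0. Lengths are in m, angles in degrees, forces in N, time in s.
With the tool pointing down it reaches from about 0.35 to 1 m from the base axis. Payload 7.1 kg.
Tool frame: the origin (TCP) lies at the very end of the fingers, on their centre line; the grasp point (between the pads) lies 19 mm behind it; x points along the fingers, y is the direction in which the jaws open and shut, and the axes are right-handed (so a half turn about x gives the same grasp; the last joint's range is limited). The gripper opens to 85 mm and grips with 20 to 120 N. Pads are 22 mm wide; open, the fingers measure 114 mm over their backs; the gripper's body (76 mm by 85 mm) begins 54 mm behind the grasp point. The pads swing forward as they close: fully open they stand 13 mm farther back than shut.
Start: joints at [-65.546, 24.242, 93.386, -0, 62.372, -1.089], TCP at [0.27, -0.564, 0.231] pointing down, gripper open.
Joint ranges: [-172.04, 172.04], [-51.8, 120.97], [4.93, 147.93], [-75.15, 255.16], [6.16, 154.13], [-145.62, 145.62]. Speed limits (degrees/s): [136.94, 136.94, 172.46, 180, 180, 180].

INTERFACE

Orientations are given as [roll, pitch, yaw] about the fixed x, y, z axes, in that order (R = Rz(yaw) Ry(pitch) Rx(roll)).
In Python, from rig import manip, solver, viewer, job gives the robot as it stands. Calls block until the motion is done:
- manip.movep(position, orientation): joint-space move of the TCP to a pose.
- manip.move_linear(position, orientation=None, feed=0.15, force_limit=None): straight line of the TCP; orientation=None keeps the orientation; feed is the mean speed in m/s. With force_limit (N) it stops when the force on the tool has changed by that much, and returns True; else False.
- manip.set_joints(angles): joint-space move.
- manip.command_gripper(opening, effort=None): opening from 0.0 (shut) to 1.0 (fully open); effort is the grip in N (None keeps the last); returns when the fingers have stopped.
- manip.pause(seconds).
- solver.solve_ik(position, orientation): joint angles nearest the present ones, or None.
- viewer.grab_frame(name): name is "scene" or "top" or "wrist"; returns the picture (384x512x3 uint8, red, green, blue); there is no depth.
- viewer.camera_params(name): a dict with "fovy" (degrees; the focal length in pixels is half the picture's height over the tangent of half this angle, whatever the lens; pixels are square), "cx", "cy" (the principal point, pixels), "k1" (the pictures are not rectified: a ray, as slopes to the right and down, at radius r is drawn at 1 + k1 r^2 times it, then the intrinsics apply), "cam_to_world" (4x4, takes a point from camera to world coordinates). Camera axes: x right, y down, z forward; pixel columns grow to the right and rows downward; lengths in m; the calibration is good to about 2 mm. A picture is of the moment at which its call begins: read the wrist's pose just before it. camera_params takes no time and is no camera call; for the wrist camera it gives the pose at the moment of the call.
A pose or a line that the arm cannot do raises manip.IKError and nothing moves.
- job.job_done(): hands the job in, once; it reports no verdict.
Readings, each from a call of its own:
- manip.read_clock(): time.
- manip.read_joint_pos(): joint angles.
- manip.read_qvel(): joint speeds.
- manip.read_joint_torque(): joint torques, N m.
- manip.read_eef_pos(): TCP position.
- manip.read_eef_rot(): TCP orientation.
- manip.read_wrist_force(): force on the tool from outside, world axes, zero at the start.
- manip.read_ft_torque(): the same for the moment, N m.
- manip.read_opening(): opening from 0.0 (shut) to 1.0 (fully open).
Only numpy, scipy, OpenCV 4.12 (cv2) and the standard library are available. Lean on these libraries where they do the work, as an engineer would, in place of code of your own. Each camera call takes 0.05 s, during which the arm holds its last target.

TASK

In the glue-up shop, check the amber cast-resin test block for haze. First slide the light gauge's shutter fully open by its red tab, then lift the amber block out of the wooden rack by its two frosted faces only, never touching its clear faces with the robot, and hold it upright in the middle of the light path, with its clear faces square to the beam and the beam passing midway between its two white lines. Finish while still holding it there, steady in the air, and leave the other blocks and the things on the bench where they are.

Things in the scene. Friction and masses are not known exactly. Their poses are not given: they have to be found in the camera images.
- amber_block: the amber block to check: upright cast-resin block 34 (x) x 30 (y) x 90 (z) mm, about 0.1 kg; origin at the centre of its underside, z up. The two faces across its x axis (34 mm apart, 28 mm wide, pale and frosted) are the ones to grip. The two faces across its y axis are clear windows. It stands in a slot of the rack with its underside 10 mm above the table and the slot's mouth 26 mm above the table, 1.5 mm play all round. Grip the upper half: the light zone is low down
- amber_zone (a point): centre of the amber block's light zone, 28 mm above its underside on its vertical axis, midway between the two white lines that cross each clear face 12 and 44 mm above the underside; axes as the block's
- amber_clear_a: clear window of the amber block on its -y side, 27 mm wide, 80 mm tall, 1 mm proud of the block; origin at its centre (45 mm above the block's underside). Must not be touched by the robot
- amber_clear_b: the same window on the +y side of the amber block
- rack: fixed light-wood rack 75 (x) x 200 (y) x 26 (z) mm with three slots in a row along its y axis, 62 mm apart, the middle one at its centre; origin at the centre of its underside. Each slot is 16 mm deep and holds one block, the block's axes parallel to the rack's; which block is in which slot varies
- green_block: green test block of the same shape, in the rack; leave it
- blue_block: blue test block of the same shape, in the rack; leave it
- gauge: fixed light gauge on a grey base plate (110 mm in x, from -125 to +175 mm in y, 16 mm thick) with a yellow cross painted under the middle of the beam; origin on the table under that cross. The beam runs level along the gauge's y axis, 120 mm above the table: from the black lamp housing (84 mm wide in x, y from +78 to +163 mm, top 151 mm above the table) to the white screen (100 mm wide in x, y from -103 to -93 mm, top 165 mm). The space between is free
- beam_mid (a point): middle of the light path, on the beam, 120 mm above the table over the yellow cross; axes as the gauge's: y along the beam, z up
- shutter (a joint): steel shutter plate (60 mm wide in x, 5 mm thick) in front of the lamp lens, sliding along the gauge's +x direction: 0 m = covering the lens, 0.045 m = fully open (stop). Needs about 2 N and stays where it is left
- shutter_tab (a point): top centre of the shutter's red tab, 191 mm above the table at gauge y = +68 mm: the tab is 12 mm in gauge x, 18 mm in gauge y and 40 mm tall, standing on top of the plate with nothing higher near it; axes as the gauge's. Push it towards gauge +x or pinch it
- glue_bottle: white glue bottle standing on the bench, 60 mm diameter, 170 mm tall; leave it
- resin_jar: amber glass jar with a grey cap, 76 mm diameter, 90 mm tall; leave it
- sanding_block: cork sanding block 110 x 65 x 35 mm; leave it
- brush: brush lying on the bench; leave it
- screwdriver: screwdriver lying on the bench; leave it

How it is judged (in metres and radians):
On the way, in this order (a step that is already met when the one before it is completed fails the run):
1. the shutter is slid fully open (value of joint shutter above 0.039 m), for 0.2 s.
2. the amber block is lifted out of the rack in the fingers (height (world z) of amber_block above 0.04 m and contact force between the fingers and amber_block above 1 N), for 0.2 s.
At the end, for the whole second after the job is handed in: Shutter open (39 of 45 mm or more); amber block in the fingers, off the gauge, still, upright and its clear faces square to the beam (within 8 degrees), its light zone within 8 mm of the beam sideways, 10 mm in height, 25 mm of mid-path along the beam (value of joint shutter above 0.039 m and x of amber_zone in the frame of beam_mid between -0.008 and 0.008 m and y of amber_zone in the frame of beam_mid between -0.025 and 0.025 m and z of amber_zone in the frame of beam_mid between -0.01 and 0.01 m and angle between the y axis of amber_block and the y axis of gauge, either way round below 0.14 rad and angle between amber_block's own z axis and vertical below 0.14 rad and contact force between the fingers and amber_block above 1 N and contact force between amber_block and gauge below 0.2 N and linear speed of amber_block below 0.02 m/s); the arm keeps its last pose, push and grip.
It fails at once if the robot touched a clear face of the amber block (contact force between any of the arm, the fingers and amber_clear_a above 0.3 N or contact force between any of the arm, the fingers and amber_clear_b above 0.3 N).
It fails at once if another block or a thing on the bench was displaced (distance of any of green_block, blue_block from where it was at the start of the episode above 0.02 m or distance of any of glue_bottle, resin_jar, sanding_block, brush, screwdriver from where it was at the start of the episode above 0.03 m).
It also fails if it takes over 58 s, if anything falls off the work surface, if the arm or the gripper's body presses on something with over 40 N, if the wrist force passes 120 N, or if a joint passes its speed limit or range.

## Working session

There is one attempt and no reset: what is moved stays moved. The work goes in short steps, each a Python script; the robot and the scene stay as the last script left them, time stands still between calls to the robot, and variables do not carry over. Pictures are saved under pics/ and viewed, and the job is handed in when it is done.

```bash
ls; mkdir -p pics; python3 - <<'E'
from rig import manip, solver, viewer, job
import cv2,json,numpy as np
for n in ["scene","top","wrist"]:
    im=viewer.grab_frame(n); cv2.imwrite(f"pics/{n}0.png",im[:,:,::-1])
    p=viewer.camera_params(n); print(n,{k:(np.round(v,4).tolist() if k=="cam_to_world" else v) for k,v in p.items()})
print(manip.read_clock(),manip.read_eef_pos(),manip.read_eef_rot(),manip.read_opening())
E
```

```text
pics
scene {'fovy': 50.46256520143923, 'cx': 254.6331919121096, 'cy': 193.1869379578174, 'k1': -0.03948181977674241, 'cam_to_world': [[0.5851, 0.4676, -0.6625, 1.2966], [0.8109, -0.3457, 0.4721, -0.6051], [-0.0083, -0.8135, -0.5815, 0.8266], [0.0, 0.0, 0.0, 1.0]]}
top {'fovy': 51.862966894657056, 'cx': 256.700991309388, 'cy': 193.22578390890166, 'k1': -0.08236108689894009, 'cam_to_world': [[-0.0004, -0.9909, 0.1345, 0.3228], [-0.9998, -0.0024, -0.0202, -0.0239], [0.0203, -0.1344, -0.9907, 1.5134], [0.0, 0.0, 0.0, 1.0]]}
wrist {'fovy': 62.803286349074455, 'cx': 256.4279840711204, 'cy': 189.97433498041056, 'k1': -0.0871323931837241, 'cam_to_world': [[0.4315, -0.8549, -0.288, 0.3443], [-0.9021, -0.4091, -0.1373, -0.5281], [-0.0004, 0.319, -0.9477, 0.3735], [0.0, 0.0, 0.0, 1.0]]}
0.15 [ 0.26933041 -0.56350446  0.23072175] [-91.28218884  89.93055611 114.26223032] 1.0006618577710853
```

View pics/scene0.png

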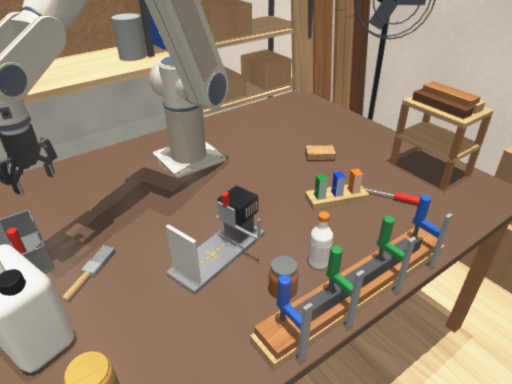

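View pics/top0.png

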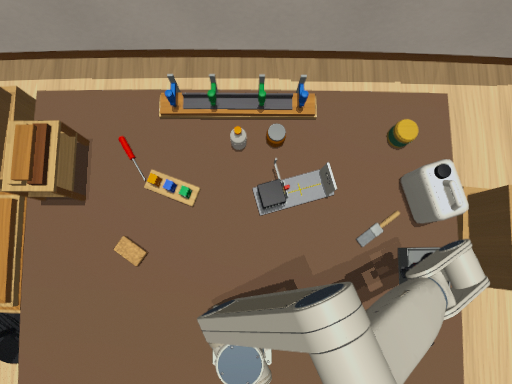

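View pics/wrist0.png

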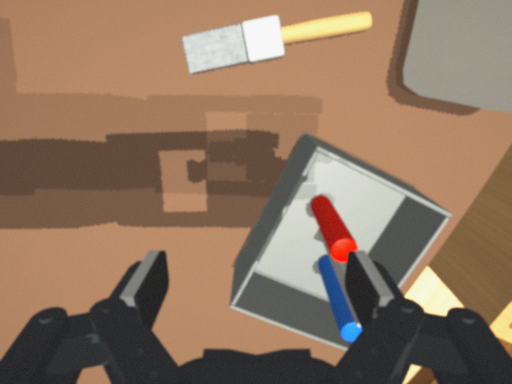

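```bash
cat > h.py <<'E'
import numpy as np, cv2
def ray(p,uv):
    f=192/np.tan(np.radians(p['fovy']/2))
    d=np.array([(uv[0]-p['cx'])/f,(uv[1]-p['cy'])/f])
    u=d.copy()
    for _ in range(20): u=d/(1+p['k1']*(u@u))
    T=np.array(p['cam_to_world']); r=T[:3,:3]@np.array([u[0],u[1],1]); return T[:3,3],r
def atz(p,uv,z):
    o,r=ray(p,uv); return o+r*(z-o[2])/r[2]
def proj(p,X):
    f=192/np.tan(np.radians(p['fovy']/2)); T=np.array(p['cam_to_world'])
    c=T[:3,:3].T@(np.array(X)-T[:3,3]); s=c[:2]/c[2]; s=s*(1+p['k1']*(s@s))
    return s*f+[p['cx'],p['cy']]
E
python3 - <<'E'
import cv2
a=cv2.imread('pics/top0.png'); s=cv2.imread('pics/scene0.png')
cv2.imwrite('pics/c1.png',cv2.resize(a[150:222,240:345],None,fx=7,fy=7,interpolation=2))
cv2.imwrite('pics/c2.png',cv2.resize(a[160:215,135:210],None,fx=10,fy=10,interpolation=2))
cv2.imwrite('pics/c3.png',cv2.resize(s[180:290,160:275],None,fx=5,fy=5,interpolation=2))
E
```

```text
(no output)
```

View pics/c1.png

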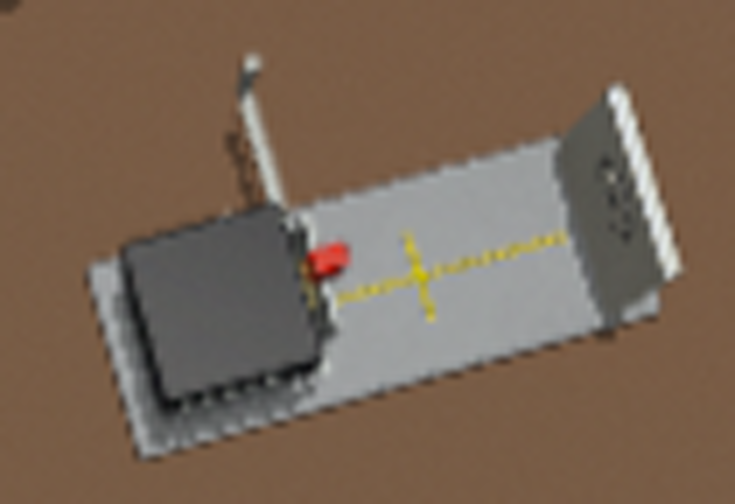

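View pics/c2.png

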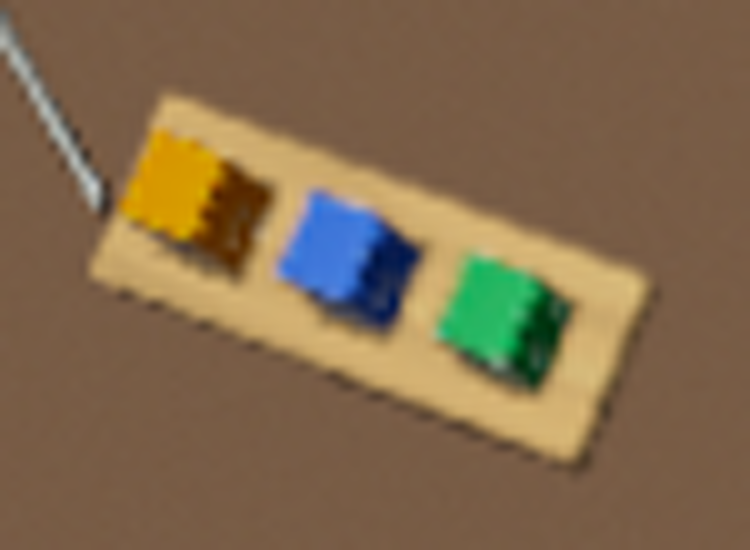

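View pics/c3.png

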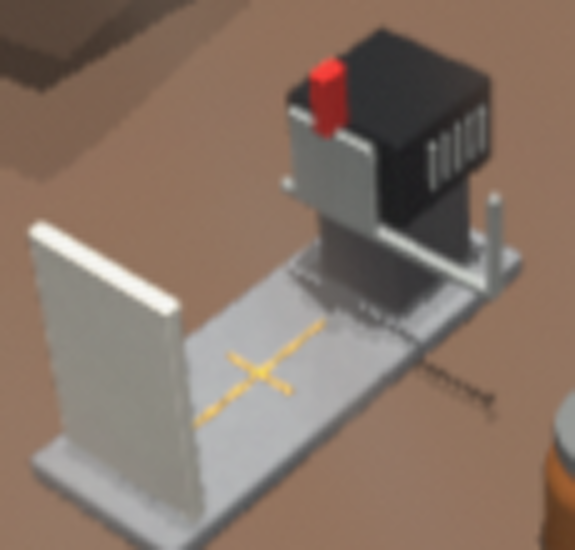

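```bash
cat > est0.py <<'E'
from rig import viewer
from h import *
p=viewer.camera_params('top')
def c(x,y,s,ox,oy): return ((x+.5)/s-.5+ox,(y+.5)/s-.5+oy)
P=lambda x,y,z: atz(p,c(x,y,7,240,150),z)
X=P(420,276,.016); a=P(338,299,.016); b=P(565,238,.016)
d=a-b; print('cross',X,'yaxis deg',np.degrees(np.arctan2(d[1],d[0])))
l1=P(90,265,.016);l2=P(147,457,.016); d=l1-l2; print('lamp edge',l1,l2,np.linalg.norm(d),'x deg',np.degrees(np.arctan2(d[1],d[0])))
print('tab',P(328,257,.191))
Q=lambda x,y,z: atz(p,c(x,y,10,135,160),z)
R=[Q(*k,.026) for k in [(170,95),(650,275),(578,465),(92,280)]]
print(np.round(R,4)); print('c',np.mean(R,0)); print([np.linalg.norm(R[i]-R[i-1]) for i in range(4)])
d=R[0]-R[1]+R[3]-R[2]; print('rack y deg',np.degrees(np.arctan2(d[1],d[0])))
T=[Q(*k,.1) for k in [(160,130),(222,165),(187,240),(122,205)]]
print('amber top',np.mean(T,0)); 
E
python3 est0.py
```

```text
cross [ 0.54279907 -0.21934338  0.016     ] yaxis deg 105.21696867664623
lamp edge [ 0.54840214 -0.03805792  0.016     ] [ 0.44306244 -0.06911962  0.016     ] 0.10982386210193937 x deg 16.429297688675206
tab [ 0.52627629 -0.15183338  0.191     ]
[[0.6173 0.3493 0.026 ]
 [0.5479 0.1633 0.026 ]
 [0.4751 0.1892 0.026 ]
 [0.5455 0.3766 0.026 ]]
c [0.54643835 0.26958295 0.026     ]
[np.float64(0.07684499785813538), np.float64(0.198524106881923), np.float64(0.0771876941231026), np.float64(0.2001551686792508)]
rack y deg 69.47426740639294
amber top [0.56937773 0.32846164 0.1       ]
```

```bash
cat >> h.py <<'E'
from scipy.spatial.transform import Rotation as Ro
import warnings; warnings.filterwarnings('ignore')
def down(yawdeg):
    """tool x down, tool y (jaw) at world angle yawdeg"""
    a=np.radians(yawdeg); x=np.array([0,0,-1.]); y=np.array([np.cos(a),np.sin(a),0]); 
    return Ro.from_matrix(np.c_[x,y,np.cross(x,y)]).as_euler('xyz',degrees=True).tolist()
E
python3 - <<'E'
from rig import manip,solver,viewer
from h import *
R=Ro.from_euler('xyz',manip.read_eef_rot(),degrees=True).as_matrix(); print(R.round(2))
T=viewer.camera_params('wrist')['cam_to_world']; print(R.T@(T[:3,3]-manip.read_eef_pos()))
for y in (15.8,195.8): print(down(y),solver.solve_ik([.54,-.22,.35],down(y)))
for y in (-20.5,159.5): print(solver.solve_ik([.568,.328,.3],down(y)))
E
```

```text
[[-0.    0.43 -0.9 ]
 [ 0.   -0.9  -0.43]
 [-1.   -0.   -0.  ]]
[-0.14273911  0.00019982 -0.08296657]
[74.2, 90.0, 0.0] [-23.33573828  14.17050998  91.72793562   0.          74.1015544
 -39.13573828]
[-105.79999999999998, 90.0, 0.0] [-23.33573828  14.17050998  91.72793562   0.          74.1015544
 140.86426172]
[ 2.89653498e+01  2.31601800e+01  8.55721508e+01 -2.54444375e-14
  7.12676692e+01  4.94653498e+01]
[ 2.89653498e+01  2.31601800e+01  8.55721508e+01 -2.54444375e-14
  7.12676692e+01 -1.30534650e+02]
```

```bash
python3 - <<'E'
from rig import manip,solver,viewer
from h import *
import pickle
manip.command_gripper(0.0,40)
manip.movep([.54,-.235,.38],down(15.8)); manip.pause(.3)
p=viewer.camera_params('wrist'); im=viewer.grab_frame('wrist')
pickle.dump(p,open('w1.pkl','wb')); cv2.imwrite('pics/w1.png',im[:,:,::-1])
print(manip.read_clock(),manip.read_eef_pos())
E
```

```text
2.9167 [ 0.53982559 -0.23543327  0.3798328 ]
```

View pics/w1.png

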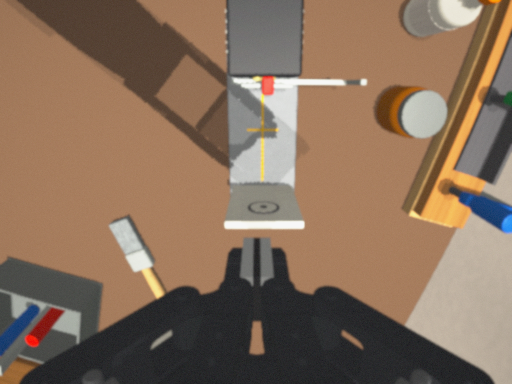

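```bash
python3 - <<'E'
import cv2
a=cv2.imread('pics/w1.png')
cv2.imwrite('pics/c4.png',cv2.resize(a[65:240,215:310],None,fx=3.4,fy=3.4,interpolation=2)[:600])
cv2.imwrite('pics/c4b.png',cv2.resize(a[70:150,215:310],None,fx=7,fy=7,interpolation=2))
E
```

```text
(no output)
```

View pics/c4b.png

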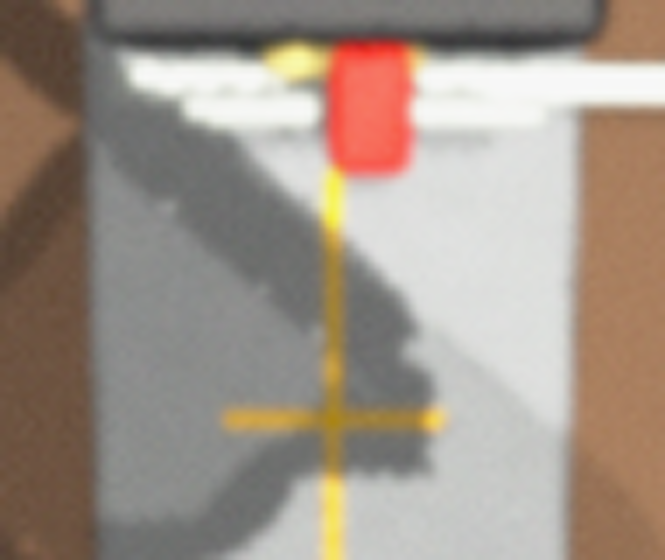

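View pics/c4.png

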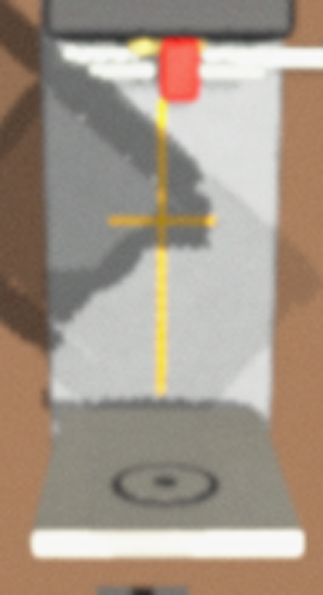

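```bash
python3 - <<'E'
from h import *
import pickle
p=pickle.load(open('w1.pkl','rb'))
def c(x,y,s,ox,oy): return ((x+.5)/s-.5+ox,(y+.5)/s-.5+oy)
X=atz(p,c(333,420,7,215,70),.016);a=atz(p,c(333,180,7,215,70),.016);b=atz(p,c(161,393,3.4,215,65),.016)
d=a-b;yaw=np.degrees(np.arctan2(d[1],d[0]))-90
ex=np.array([np.cos(np.radians(yaw)),np.sin(np.radians(yaw)),0]);ey=np.array([-ex[1],ex[0],0])
print(X,yaw,(a-X)@ey,(b-X)@ey)
r=atz(p,c(163,483,3.4,215,65),.12);print('ring z.12',(r-X)@ex,(r-X)@ey)
l=[atz(p,c(x,y,3.4,215,65),.165) for x,y in [(33,555),(303,555),(33,531),(303,531)]]
for q in l: print('screen',(q-X)@ex,(q-X)@ey)
for u in [(332,172),(412,172)]:
  t=atz(p,c(*u,7,215,70),.191);print('tab front',(t-X)@ex,(t-X)@ey)
for u in [(88,180),(580,180)]:
  t=atz(p,c(*u,7,215,70),.016);print('plate edges',(t-X)@ex)
E
```

```text
[ 0.54602101 -0.22015391  0.016     ] 15.963798121894015 0.053260387928947536 -0.0847984526997414
ring z.12 -0.0010728134310177845 -0.09123764136896559
screen -0.04982732307195886 -0.10169902781772548
screen 0.049798881674713254 -0.1021446560830906
screen -0.049458782901354234 -0.0920205624383797
screen 0.04933910871851502 -0.09244968264836978
tab front -0.003397542921214088 0.059887106346223885
tab front 0.008221677277176877 0.05986750596761919
plate edges -0.0545053138746961
plate edges 0.05485887380936152
```

```bash
cat >> h.py <<'E'
GX=np.array([.5458,-.2200,0]); GY=15.95
def g(x,y,z):
    a=np.radians(GY); return [GX[0]+x*np.cos(a)-y*np.sin(a), GX[1]+x*np.sin(a)+y*np.cos(a), z]
def gi(P):
    a=np.radians(GY); d=np.array(P)-GX; return np.array([d[0]*np.cos(a)+d[1]*np.sin(a),-d[0]*np.sin(a)+d[1]*np.cos(a),d[2]])
E
python3 - <<'E'
from rig import manip,solver,viewer
from h import *
o=down(GY)
manip.movep(g(-.045,.066,.26),o)
manip.move_linear(g(-.045,.066,.167),o,feed=.1)
print(manip.read_wrist_force())
r=manip.move_linear(g(.045,.066,.167),o,feed=.05,force_limit=12)
print(r,gi(manip.read_eef_pos()),manip.read_wrist_force(),manip.read_clock())
cv2.imwrite('pics/w2.png',viewer.grab_frame('wrist')[:,:,::-1])
cv2.imwrite('pics/s2.png',cv2.resize(viewer.grab_frame('scene')[150:300,140:300,::-1],None,fx=4,fy=4))
E
```

```text
[ 0.39496534 -0.6000161   0.09151577]
True [0.02435163 0.06617471 0.1665517 ] [-3.44384035 -2.89779302  4.39338147] 5.9333
```

View pics/w2.png

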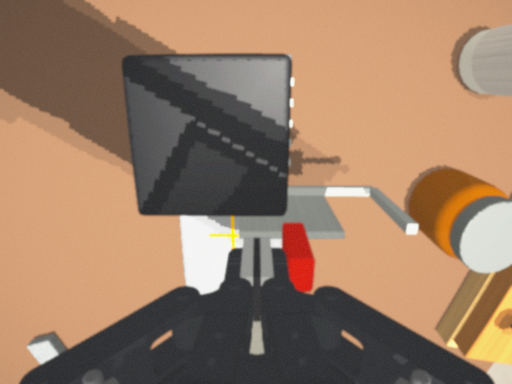

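View pics/s2.png

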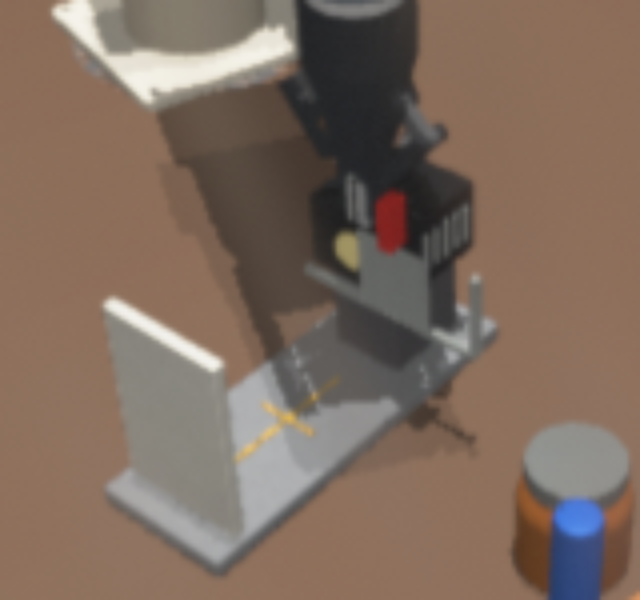

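```bash
python3 - <<'E'
from rig import manip,solver,viewer
from h import *
o=down(GY)
r=manip.move_linear(g(.035,.066,.167),o,feed=.03,force_limit=20)
print(r,gi(manip.read_eef_pos()),manip.read_wrist_force(),manip.read_clock())
manip.pause(.3)
print(gi(manip.read_eef_pos()),manip.read_wrist_force())
p=viewer.camera_params('wrist');im=viewer.grab_frame('wrist')
import pickle; pickle.dump(p,open('w3.pkl','wb'))
cv2.imwrite('pics/w3.png',im[:,:,::-1])
E
```

```text
True [0.02418281 0.06645927 0.16607417] [-3.5843052  -2.84786505  3.89179747] 6.2917
[0.0241833  0.0665876  0.16584794] [-4.63589467 -1.7245867   4.09328399]
```

```bash
python3 - <<'E'
from rig import manip,solver,viewer
from h import *
import pickle
o=down(GY)
manip.move_linear(g(.005,.066,.167),o)
manip.move_linear(g(0,0.0,.36),o,feed=.3); manip.pause(.2)
p=viewer.camera_params('wrist');im=viewer.grab_frame('wrist'); pickle.dump(p,open('w4.pkl','wb'))
cv2.imwrite('pics/w4.png',im[:,:,::-1])
cv2.imwrite('pics/c5.png',cv2.resize(im[100:240,190:310,::-1],None,fx=5,fy=5,interpolation=2)[:600])
manip.command_gripper(1.0)
manip.movep([.54,.28,.36],down(-20.5)); manip.pause(.3)
p=viewer.camera_params('wrist');im=viewer.grab_frame('wrist'); pickle.dump(p,open('w5.pkl','wb'))
cv2.imwrite('pics/w5.png',im[:,:,::-1])
print(manip.read_clock(),manip.read_wrist_force())
E
```

```text
10.95 [0.08571429 0.00948945 0.36829685]
```

View pics/c5.png

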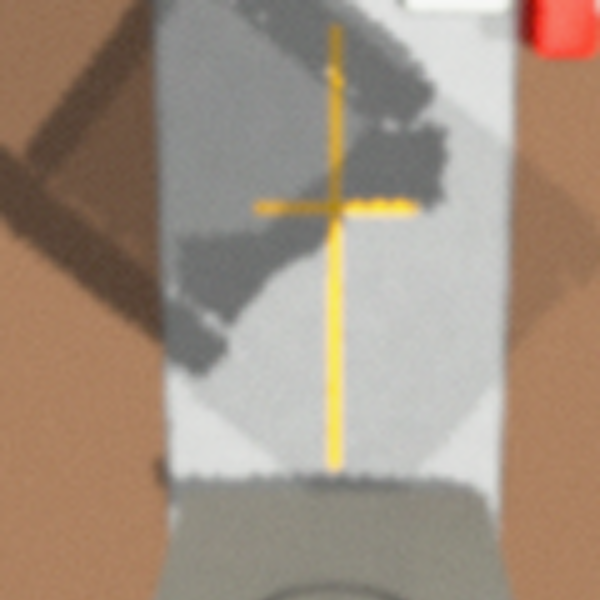

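View pics/w5.png

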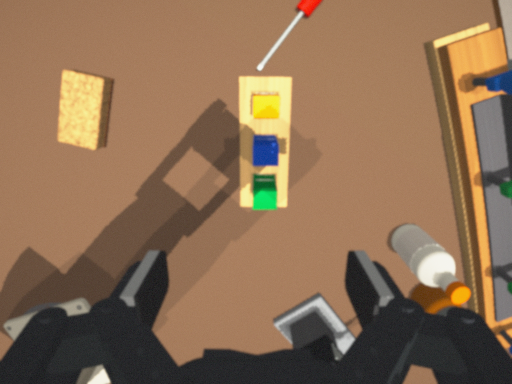

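```bash
python3 - <<'E'
from h import *
import pickle
p=pickle.load(open('w4.pkl','rb'))
c=lambda x,y,s,ox,oy: ((x+.5)/s-.5+ox,(y+.5)/s-.5+oy)
C=lambda x,y,z:gi(atz(p,c(x,y,5,190,100),z))
print('cross',C(336,208,.016),'line',C(336,30,.016),C(335,465,.016))
print('tab',C(532,56,.191),C(598,56,.191))
a=cv2.imread('pics/w5.png')
cv2.imwrite('pics/c6.png',cv2.resize(a[65:220,225:305],None,fx=3.8,fy=3.8,interpolation=2))
cv2.imwrite('pics/c7.png',cv2.resize(a[70:130,230:300],None,fx=10,fy=10,interpolation=2))
E
```

```text
cross [ 0.0004204  -0.00024463  0.016     ] line [0.00035113 0.05362813 0.016     ] [ 0.00020495 -0.08445552  0.016     ]
tab [0.03823382 0.05943023 0.191     ] [0.05101305 0.05952679 0.191     ]
```

View pics/c6.png

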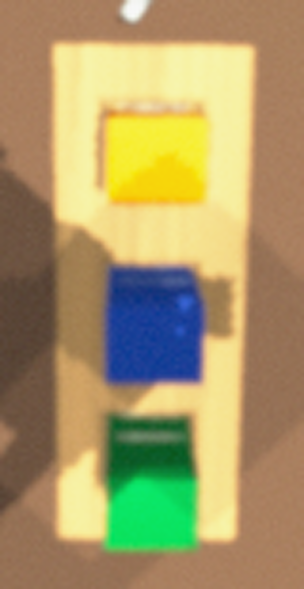

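View pics/c7.png

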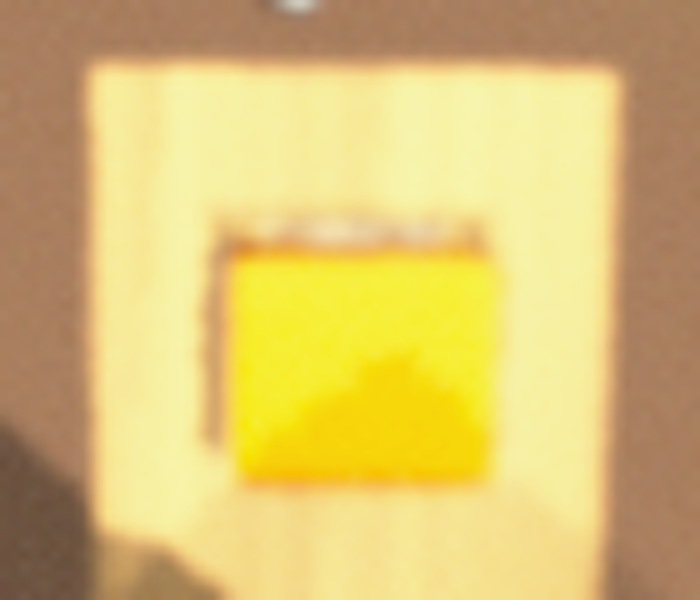

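```bash
python3 - <<'E'
from h import *
import pickle
p=pickle.load(open('w5.pkl','rb'))
c=lambda x,y,s,ox,oy: ((x+.5)/s-.5+ox,(y+.5)/s-.5+oy)
R=[atz(p,c(*k,3.8,225,65),.026) for k in [(54,44),(254,46),(238,540),(60,537)]]
print('rack c',np.mean(R,0),[np.linalg.norm(R[i]-R[i-1]) for i in range(4)])
d=R[0]-R[3]+R[1]-R[2]; a=np.arctan2(d[1],d[0]); print('yaw',np.degrees(a)-90)
m=np.mean(R,0)[:2]; print('slot pred',m+.062*np.array([np.cos(a),np.sin(a)]))
T=[atz(p,c(*k,10,230,70),.1) for k in [(228,252),(497,252),(490,484),(240,484)]]
print('amber',np.mean(T,0),[np.linalg.norm(T[i]-T[i-1]) for i in range(4)])
e=T[1]-T[0];f=T[2]-T[3];print(np.degrees(np.arctan2(e[1],e[0])),np.degrees(np.arctan2(f[1],f[0])))
E
```

```text
rack c [0.55082193 0.26919344 0.026     ] [np.float64(0.20047439098011297), np.float64(0.07591498407238156), np.float64(0.20131512815489327), np.float64(0.07637494146611988)]
yaw -20.66527837505464
slot pred [0.57270222 0.32720424]
amber [0.57223438 0.32809938 0.1       ] [np.float64(0.028410810764675044), np.float64(0.03324432976787268), np.float64(0.028393738155068717), np.float64(0.03151216616756721)]
-20.43513600837706 -20.45976280049731
```

```bash
python3 - <<'E'
from rig import manip,solver,viewer
from h import *
import pickle
manip.movep([.572,.3276,.20],down(-20.5)); manip.pause(.3)
p=viewer.camera_params('wrist');im=viewer.grab_frame('wrist'); pickle.dump(p,open('w6.pkl','wb'))
cv2.imwrite('pics/w6.png',im[:,:,::-1])
cv2.imwrite('pics/c8.png',cv2.resize(im[150:270,190:330,::-1],None,fx=5,fy=5,interpolation=2))
print(manip.read_clock(),manip.read_eef_pos())
E
```

```text
12.0167 [0.57245551 0.3276606  0.2014461 ]
```

View pics/w6.png

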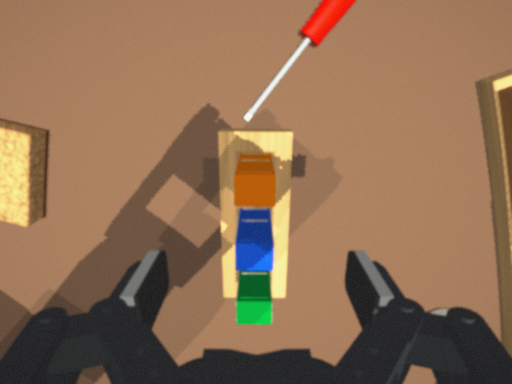

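View pics/c8.png

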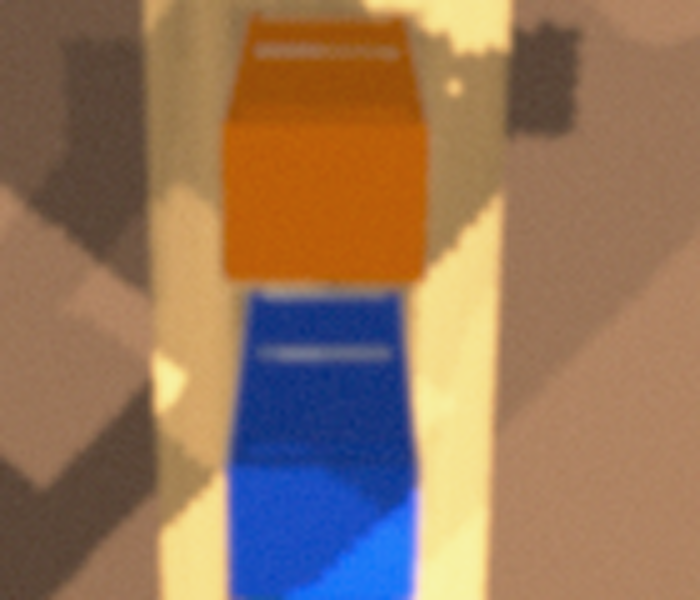

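```bash
python3 - <<'E'
from h import *
import pickle
p=pickle.load(open('w6.pkl','rb'))
c=lambda x,y,s,ox,oy: ((x+.5)/s-.5+ox,(y+.5)/s-.5+oy)
T=[atz(p,c(*k,5,190,150),.1) for k in [(223,120),(428,120),(425,281),(225,281)]]
print('amber',np.mean(T,0),[np.linalg.norm(T[i]-T[i-1]) for i in range(4)])
e=T[1]-T[0];f=T[2]-T[3];print(np.degrees(np.arctan2(e[1],e[0])),np.degrees(np.arctan2(f[1],f[0])))
E
```

```text
amber [0.57238385 0.32814171 0.1       ] [np.float64(0.027876610590188637), np.float64(0.03309024186459319), np.float64(0.027883230947235726), np.float64(0.03340951221158741)]
-20.546676995242258 -20.56014186191711
```

```bash
python3 - <<'E'
from rig import manip,solver,viewer
from h import *
o=down(-20.6)
manip.move_linear([.5723,.3280,.062],o,feed=.12,force_limit=15)
print(manip.read_eef_pos(),manip.read_wrist_force())
manip.command_gripper(0.0,40); manip.pause(.3)
print(manip.read_opening(),manip.read_wrist_force(),manip.read_ft_torque(),manip.read_clock())
cv2.imwrite('pics/w7.png',viewer.grab_frame('wrist')[:,:,::-1])
E
```

```text
[0.57291953 0.32832811 0.0628884 ] [-0.817229   -0.27938321 -0.02778935]
0.39202296776244633 [-0.47285615  0.56088067  5.65054767] [-0.11817819  0.09649161 -0.0496832 ] 14.1333
```

View pics/w7.png

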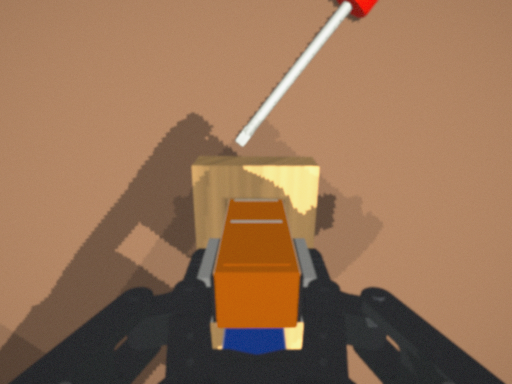

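```bash
python3 - <<'E'
from rig import manip,solver,viewer
from h import *
o=down(-20.6)
manip.move_linear([.5723,.3280,.11],o,feed=.06)
manip.move_linear([.5723,.3280,.25],o,feed=.15)
manip.pause(.3)
print(manip.read_opening(),manip.read_wrist_force(),manip.read_clock(),manip.read_eef_pos())
cv2.imwrite('pics/w8.png',viewer.grab_frame('wrist')[:,:,::-1])
cv2.imwrite('pics/s8.png',cv2.resize(viewer.grab_frame('scene')[80:230,240:420,::-1],None,fx=4,fy=4))
E
```

```text
0.39443770977589765 [-1.00155734  0.18707302 -2.07803223] 16.5167 [0.57210623 0.32787956 0.24929386]
```

View pics/w8.png

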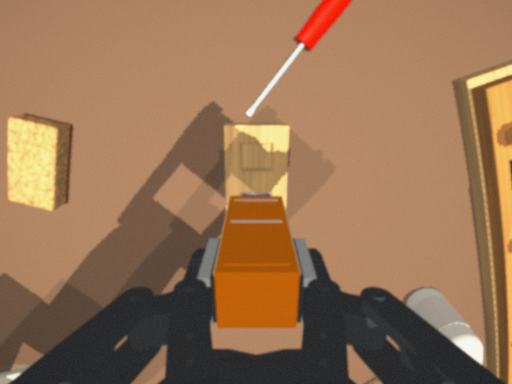

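View pics/s8.png

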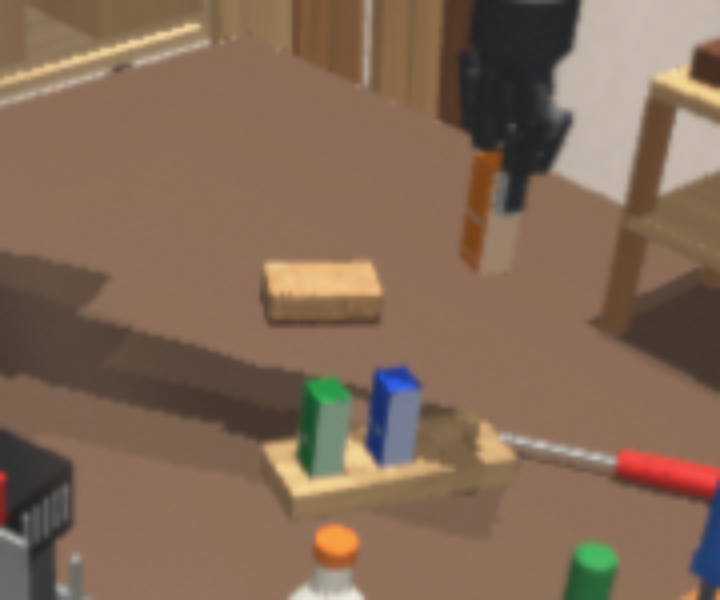

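```bash
python3 - <<'E'
from rig import manip,solver,viewer
from h import *
import pickle
o=down(GY)
manip.movep(g(0,0,.30),o); manip.pause(.2)
manip.move_linear(g(0,0,.145),o,feed=.1,force_limit=15); manip.pause(.5)
p=viewer.camera_params('wrist');im=viewer.grab_frame('wrist'); pickle.dump(p,open('w9.pkl','wb'))
print(manip.read_opening(),manip.read_wrist_force(),manip.read_clock(),manip.read_eef_pos(),gi(manip.read_eef_pos()),manip.read_eef_rot())
cv2.imwrite('pics/w9.png',im[:,:,::-1])
cv2.imwrite('pics/c9.png',cv2.resize(im[180:340,180:340,::-1],None,fx=3.75,fy=3.75,interpolation=2))
s=viewer.grab_frame('scene'); cv2.imwrite('pics/s9.png',s[:,:,::-1])
cv2.imwrite('pics/s9c.png',cv2.resize(s[160:290,150:290,::-1],None,fx=4.5,fy=4.5,interpolation=2))
cv2.imwrite('pics/t9.png',viewer.grab_frame('top')[:,:,::-1])
E
```

```text
0.38950586409854704 [ 0.20837771  1.19338886 -0.81547223] 21.05 [ 0.54578472 -0.21999023  0.14501579] [-1.20022247e-05  1.35956173e-05  1.45015790e-01] [-162.90071506   89.99888544  123.0489538 ]
```

View pics/w9.png

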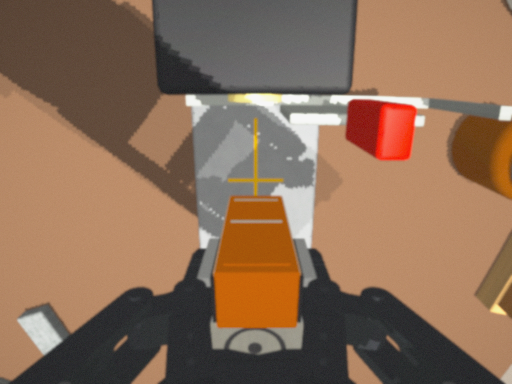

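View pics/c9.png

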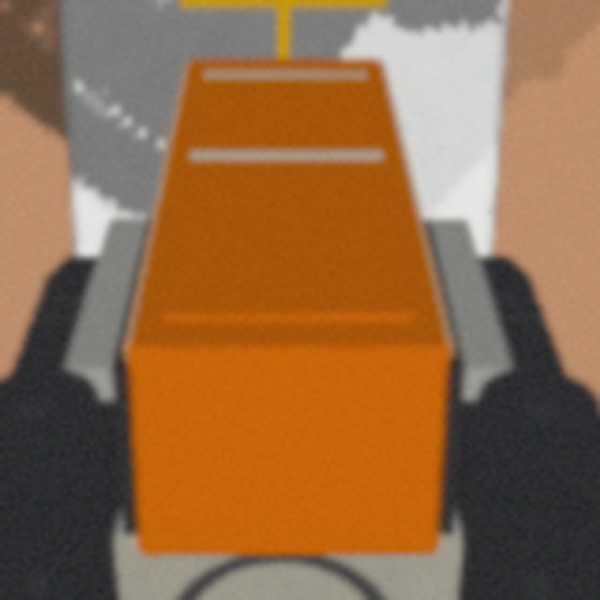

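View pics/s9c.png

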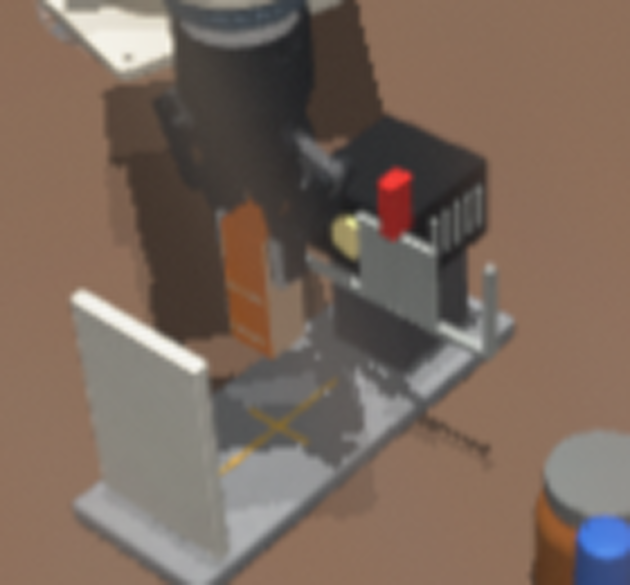

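```bash
cat > pnp.py <<'E'
from h import *
import pickle
p=pickle.load(open('w9.pkl','rb'))
c=lambda x,y,s,ox,oy: ((x+.5)/s-.5+ox,(y+.5)/s-.5+oy)
O=np.array([(-17,14,90),(17,14,90),(17,-14,90),(-17,-14,90),(0,15,12),(0,15,44),(-17,14,0),(17,14,0)])/1e3
U=np.array([c(*k,3.75,180,180) for k in [(130,347),(450,347),(443,552),(140,552),(286,75),(286.5,156),(188,61),(383,61)]])
from scipy.optimize import least_squares
def f(v): 
    R=Ro.from_euler('xyz',v[3:]).as_matrix()
    return np.concatenate([proj(p,R@o+v[:3])-u for o,u in zip(O,U)])
r=least_squares(f,[GX[0],GX[1],.092,0,0,np.radians(GY)])
v=r.x; R=Ro.from_euler('xyz',v[3:]).as_matrix(); z=R@[0,0,.028]+v[:3]
print('zone gauge',gi(z)-[0,0,.12],'yaw err',np.degrees(v[5])-GY,'tilt',np.degrees(np.arccos(R[2,2])),'roll/pitch',np.degrees(v[3:5]),'y axis',np.degrees(np.arcsin(R[2,1]))); print(r.fun.reshape(-1,2).round(1))
for q,n in [((284,5),'cross')]: print(n,gi(atz(p,c(*q,3.75,180,180),.016)))
E
python3 pnp.py
```

```text
zone gauge [ 0.00065309 -0.00202508 -0.00083669] yaw err 0.06099445906284373 tilt 0.38892661259878125 roll/pitch [-0.04664405  0.38611951] y axis -0.046642988157544266
[[-0.2 -0.2]
 [ 0.4 -0.6]
 [-1.1  0.1]
 [ 0.5  0.6]
 [ 0.   0.7]
 [ 0.3  0.2]
 [ 0.4 -0.4]
 [-0.4 -0.6]]
cross [-5.23868980e-06 -1.08212891e-03  1.60000000e-02]
```

View pics/t9.png

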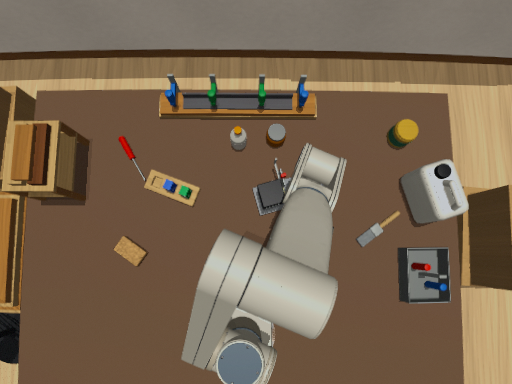

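All errors are within about 2 mm and 0.4°. Next I check it is steady, then hand in.

```bash
python3 - <<'E'
from rig import manip,job
import numpy as np
manip.pause(.5)
print(np.abs(manip.read_qvel()).max(),manip.read_opening(),manip.read_eef_pos(),manip.read_clock())
job.job_done()
E
```

```text
0.07839735916184674 0.3970712036347723 [ 0.54580087 -0.22001839  0.14500825] 21.65
the job is handed in; nothing more can be done
```

I opened the shutter, lifted the amber block out of the rack by its frosted faces, and handed the job in with the block held in the middle of the beam. The clock read about 21.7 s.

- **Shutter:** I pushed the red tab until it hit its stop. A picture taken afterwards put the tab at about 44.6 mm along the gauge's x axis, so the shutter is open.
- **Block position:** A fit to the last wrist picture put the light zone within about 0.7 mm of the beam sideways, 2 mm along it and 0.8 mm in height. The block was turned about 0.1° from square and tilted about 0.4°.
- **Grip:** The gripper opening was steady at about 0.39, which matches the 34 mm block. The arm was still at hand-in (joint speeds below 0.1°/s).
- **Other objects:** In the last top view, the other blocks and bench items that were visible looked unmoved by eye. I did not measure them.
- **Clear faces:** I saw no sign of contact in the pictures, but I had no direct reading of it.
- **Disagreement:** The first top-camera estimates differed from the wrist camera by about 3 to 5 mm, for both the gauge cross and the rack. I used the wrist-camera values, which agreed with each other within about 1 mm.

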